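# Slide the butter dish past the spring stop, away from the oven

### The job

The butter dish stands on the bamboo runner at the end near the toaster oven, kept there by two sprung stop posts. Press the flat dark steel spring bar between the rails down with your fingertips just behind the dish and, holding it down, push the dish along by its base plate until it is wholly past the posts in the far bay; then come away so that the posts spring up again behind it. Only push the dish: do not lift it, do not touch its lid, and leave the other things on the shelf where they are.

Things in the scene. Friction and masses are not known exactly. Their poses are not given: they have to be found in the camera images.
- runner: Fixed bamboo runner, 150 mm wide (its x), 366 mm long (its y, -205 to +161 mm). Origin on the shelf surface at mid-width, in line with the stop posts; z up. The dish slides towards its +y. Two rails 8 mm wide at x=-38 and +38 mm, tops 45 mm above the shelf, carry the dish; the channel between them is 68 mm wide. Curbs (inner faces x=-63 and +63 mm, tops 56 mm high) guide it.
- far_end (a point): Centre of the inner face of the end stop that closes the runner's +y end, at rail-top height: runner (0, +149, 45) mm. The end stop is 58 mm high.
- stop_bar (a joint): Downward travel in m of the spring bar: 0 = up, 0.011 = fully down on a hard stop. The bar is a flat dark steel strip 62 mm wide between the rails (runner x -31 to +31, y -195 to +145 mm); it runs on under the dish and may be pressed anywhere along its length. It takes about 1.3 N to start and 3 N fully down, and rises when let go.
- bar_press (a point): Point on the top of the spring bar behind the dish, runner (0, -170) mm; 42 mm above the shelf when the bar is up, 31 mm when fully down. It moves with the bar.
- posts (a point): Midpoint of the tops of the two stop posts, runner (0, 0) mm. The posts, 12 mm (x) by 10 mm (y), are fixed to the bar and move with it, at x=-51 and +51 mm, outside the rails, so the channel stays free for fingertips. Tops 53 mm above the shelf when up (blocking the dish), 42 mm when fully down (3 mm under the dish). A dish standing over them also keeps them down.
- dish: White ceramic butter dish base, a plate 120 mm (its x) by 130 mm (its y) by 12 mm thick, loose on the rails, 0.55 kg. Origin at the centre of its underside, axes parallel to the runner's. A 4 mm bead on top surrounds the lid, its outer faces 52 mm from the centre. At the start its centre is at about runner y=-76 to -86 mm; just past the posts it is at y=+70, against the end stop at y=+84 mm.
- dish_lid: White ceramic lid, 92 by 92 mm, 42 mm high with its round knob, 0.35 kg, loose on the base plate, inside the bead, so 19 mm of plate show in front of and behind it. Origin at the centre of its underside, 12 mm above the dish's origin.
- spatula: Bystander: black plastic spatula 260 mm long lying along the far side of the runner; origin under its middle.
- cruet: Bystander: green glass condiment cruet with cork, 60 mm across, 123 mm high, beyond the +y end of the runner; origin at the centre of its underside.
- spoon_rest: Bystander: bamboo spoon rest 85 x 130 mm, 16 mm high, at the robot's side of the runner; origin at the centre of its underside.
- salt_pot: Bystander: small glass salt pot, 44 mm across, 50 mm high, at the robot's side of the runner; origin at the centre of its underside.
- mug: Bystander: blue ceramic mug, 76 mm across, 85 mm high, to the side of the runner, near the left or right edge of the work area; origin at the centre of its underside.
- sugar_jar: Bystander: amber glass jar, 84 mm across, 110 mm high, to the side of the runner, near the left or right edge of the work area; origin at the centre of its underside.
There are look-alikes about, which are no part of the job. What is meant by the dish is not green, pink or turquoise, and is the larger of those in its own colour.

How it is judged:
On the way, in this order (a step that is already met when the one before it is completed fails the run):
1. the spring bar is pressed down while the dish is still in the near bay (value of joint stop_bar above 0.008 m and y of dish in the frame of runner below -0.05 m), for 0.1 s.
2. the dish has been slid wholly past the stop posts (y of dish in the frame of runner above 0.068 m), for 0.1 s.
At the end, for the whole second after the job is handed in: The dish rests level on the rails in the far bay, its centre 68 to 88 mm past the posts along the runner, its lid still seated (within 8 mm), and the spring bar is up again (within 2 mm) so that the posts stand behind it (y of dish in the frame of runner between 0.068 and 0.088 m and x of dish in the frame of runner between -0.01 and 0.01 m and z of dish in the frame of runner between 0.041 and 0.049 m and angle between dish's own z axis and vertical below 0.06 rad and value of joint stop_bar below 0.002 m and linear speed of dish below 0.01 m/s and x of dish_lid in the frame of dish between -0.008 and 0.008 m and y of dish_lid in the frame of dish between -0.008 and 0.008 m and z of dish_lid in the frame of dish between 0.009 and 0.015 m); the robot touches nothing.
It fails at once if the dish is lifted off the rails (more than 8 mm) (z of dish in the frame of runner above 0.053 m).
It fails at once if the lid is lifted or knocked off (z of dish_lid in the frame of dish above 0.02 m or z of dish_lid in the frame of dish below 0.005 m).
It fails at once if the robot touches the lid (contact force between any of the fingers, the arm and dish_lid above 1 N).
It fails at once if one of the other things on the shelf is moved more than 30 mm (distance of any of spatula, cruet, spoon_rest, salt_pot, mug, sugar_jar from where it was at the start of the episode above 0.03 m).
It also fails if it takes over 42 s, if anything falls off the work surface, if the arm or the gripper's body presses on something with over 40 N, if the wrist force passes 120 N, or if a joint passes its speed limit or range.

### The arm

A 7-joint arm with a two-finger parallel gripper is mounted at the origin on the work surface. World frame = base frame: x ahead of the robot, y to its left, z up, the work surface at z = 0. Lengths are in m, angles in rad, forces in N, time in s.
With the tool pointing down it reaches from about 0.425 to 0.875 m from the base axis. Payload 4.7 kg.
Tool frame: the origin (TCP) lies where the fingers leave the gripper's body, on its centre line; the fingertips stand 70 mm ahead of it and the grasp point (between the pads) lies 51 mm ahead of it; z points along the fingers, y is the line along which they close (so a half turn about z gives the same grasp; the last joint's range is limited). The gripper opens to 87 mm and grips with 3 to 60 N. Pads are 19 mm wide; open, the fingers measure 117 mm over their backs; the gripper's body (75 mm by 190 mm) begins 51 mm behind the grasp point.
Start: joints at [-1.32, 0.321, -0.07, 1.45, 0.023, 1.371, -0.057], TCP at [0.153, 0.632, 0.292] pointing down, gripper open.
Joint ranges: [-2.86, 2.86], [-0.3, 2.09], [-1.38, 1.24], [0.06, 2.45], [-1.56, 4.7], [0.09, 2.05], [-2.69, 2.69]. Speed limits (rad/s): [2.57, 2.57, 3.14, 3.14, 3.14, 3.14, 3.14].

### API

Orientations are given as a rotation vector (axis times angle).
In Python, from bench import ctrl gives the robot as it stands.
- The arm moves only by the tool play_rows, never from a script. Its argument "increments" is a list that holds one entry, the list of rows, each a list of 7 numbers: the shift along the tool's x, y, z as a fraction of full scale, then the turn, a rotation vector about the tool's x, y, z as a fraction of full scale, then the gripper command: -1 is shut, 1 is fully open, values between are in proportion. A call has 1 to 8 rows; each row is the pose to reach, as a shift and turn from the pose commanded when the call began, along the tool's axes at that moment; what a row does not reach only later rows make up. Full scale, the value 1, is 0.1 m for a shift and 90 degrees for a turn. A row lasts 1/10 s, in which the tool goes at most 50 mm and 8.59 degrees, less where a joint would pass 70% of its speed; a pose out of reach is approached as far as the arm can. A call with a number of a shift or a turn outside -1 to 1 is refused whole. A call with a gripper value outside its range is refused whole. The fingers move at their own pace and stop on an object; "squeeze" is the grip in N (left out, the last holds). Time passes only in rows, so rows that repeat a pose let the fingers close. It gives the time, the measured TCP pose, the force, the opening and the grip force at its end, in the units of the state.
- ctrl.get_state(): the state, without advancing time (a new reading comes with each control period).
- ctrl.get_image(name): name is "scene" or "top" or "wrist"; returns the picture (420x560x3 uint8, red, green, blue); there is no depth.
- ctrl.get_calibration(name): a dict with "vertical_fov" (degrees; the focal length in pixels is half the picture's height over the tangent of half this angle, whatever the lens; pixels are square), "cx", "cy" (the principal point, pixels), "R" (3x3) and "t" (3): a world point X has camera coordinates R X + t; the wrist camera has in their place "T_tool_cam" (4x4, takes a point from camera to tool coordinates, whose origin is the TCP and whose axes are the flange's). Camera axes: x right, y down, z forward; pixel columns grow to the right and rows downward; lengths in m; the calibration is good to about 2 mm. A picture is of the moment at which its call begins: read the wrist's pose just before it. get_calibration takes no time and is no camera call.
- ctrl.close_job(): hands the job in; it is judged then, once.
The state is a dict: "time": time; "joint_positions": joint angles; "qd": joint speeds; "joint_torque": joint torques, N m; "position": TCP position; "tool_rot": TCP orientation; "ft_force": force on the tool from outside, world axes, zero at the start; "torque": the same for the moment, N m; "grip_width": opening from 0.0 (shut) to 1.0 (fully open); "grip_force": force on a finger pad.
Only numpy, scipy, OpenCV 4.12 (cv2) and the standard library are available. Lean on these libraries where they do the work, as an engineer would, in place of code of your own. Each camera call takes 0.05 s, during which the arm holds its last target. There are 200 camera calls.

## Working session

There is one attempt and no reset: what is moved stays moved. The work goes in short steps, Python scripts to look and compute and a tool call to move; the robot and the scene stay as the last step left them, time stands still between calls to the robot, and variables do not carry over. Pictures are saved under pics/ and viewed, at most 10 in all, crops included, and the job is handed in when it is done.

Besides the shell and the picture viewer there is one more tool, called as name([rows], argument=value, ...), one row to a line, values as JSON. play_rows: Moves the arm, as the interface text tells. Shift numbers are shares of 0.1 m and turn numbers shares of 90 degrees, none past 1 either way. Its arguments: {"type":"object","properties":{"increments":{"type":"array"},"squeeze":{"type":"number"}},"required":["increments"]}

```bash
ls; mkdir -p pics
python3 - <<'E'
from bench import ctrl
import cv2
for n in ("top","scene"):
    im=ctrl.get_image(n); cv2.imwrite(f"pics/{n}0.png",im[:,:,::-1])
    c=ctrl.get_calibration(n); print(n,c)
s=ctrl.get_state(); print(s)
E
```

```text
pics
top {'vertical_fov': 54.4328682804964, 'cx': 276.28520652407303, 'cy': 205.6530925642475, 'R': array([[ 0.02274796, -0.99973281, -0.00410374],
       [-0.97767741, -0.02138812, -0.20902017],
       [ 0.20887655,  0.00876692, -0.97790272]]), 't': array([0.00533355, 0.50908974, 1.19675271])}
scene {'vertical_fov': 53.783580879805704, 'cx': 273.28110542572267, 'cy': 204.56742808884735, 'R': array([[ 0.47842371,  0.87805764,  0.01120455],
       [ 0.75265328, -0.40345549, -0.52032365],
       [-0.45235362,  0.25736832, -0.85389563]]), 't': array([-0.24300691, -0.35157722,  1.29694028])}
{'time': 0.1, 'joint_positions': array([-1.31987972,  0.3217491 , -0.07007678,  1.45154048,  0.02257696,
        1.37081763, -0.05690944]), 'qd': array([-1.09510520e-04, -1.52795698e-03, -2.47211792e-03, -4.53507692e-03,
        5.75002370e-04,  7.47230276e-04,  7.68796859e-05]), 'joint_torque': array([-2.72218513e-04, -4.92572987e+01, -4.05996284e-01, -3.13397849e+01,
       -6.42889948e-02,  3.95780581e-02,  1.10680453e-04]), 'position': array([0.15244677, 0.63148241, 0.29127686]), 'tool_rot': array([-3.71097064e-01, -3.11946507e+00,  2.70658752e-03]), 'ft_force': array([-0.50577075, -0.55328029, -0.30477742]), 'torque': array([-0.0488862 ,  0.03043024, -0.03675223]), 'grip_force': 0.0, 'grip_width': 0.9981438646920586}
```

View pics/top0.png

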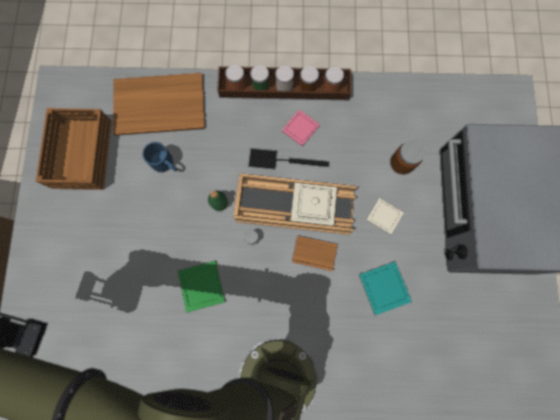

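View pics/scene0.png

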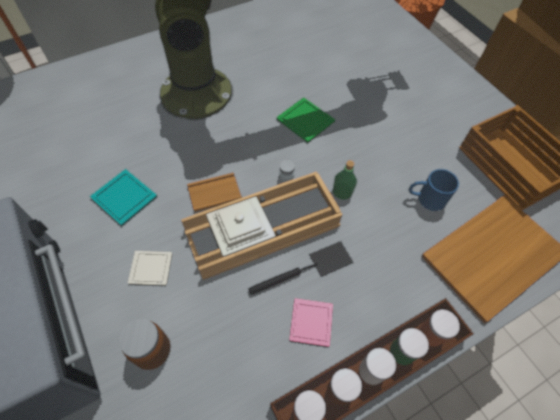

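The top view shows the runner at columns 235–355, rows 175–232, with the dish at about (314,203). The +y end is on the left, by the cruet (218,200), and the near end is on the right, towards the toaster. I'll enlarge both views to measure.

Run:
```python
import cv2
a=cv2.imread("pics/top0.png")[165:240,225:365]; cv2.imwrite("pics/topc.png",cv2.resize(a,None,fx=5.6,fy=5.6,interpolation=cv2.INTER_CUBIC))
a=cv2.imread("pics/scene0.png")[165:280,175:350]; cv2.imwrite("pics/scc.png",cv2.resize(a,None,fx=4.5,fy=4.5,interpolation=cv2.INTER_CUBIC))
```

```text
(no output)
```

View pics/topc.png

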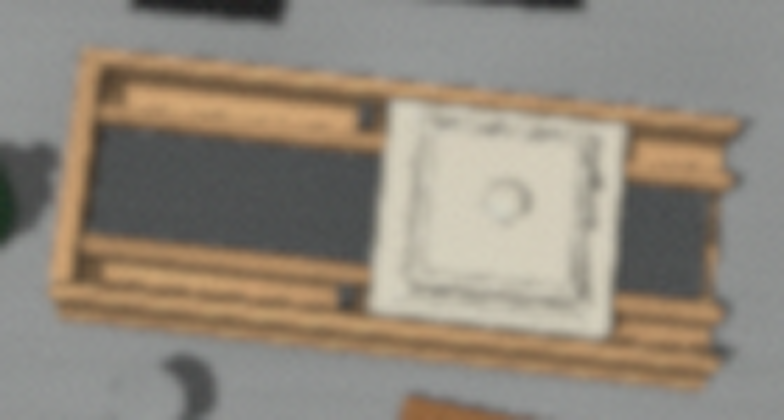

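View pics/scc.png

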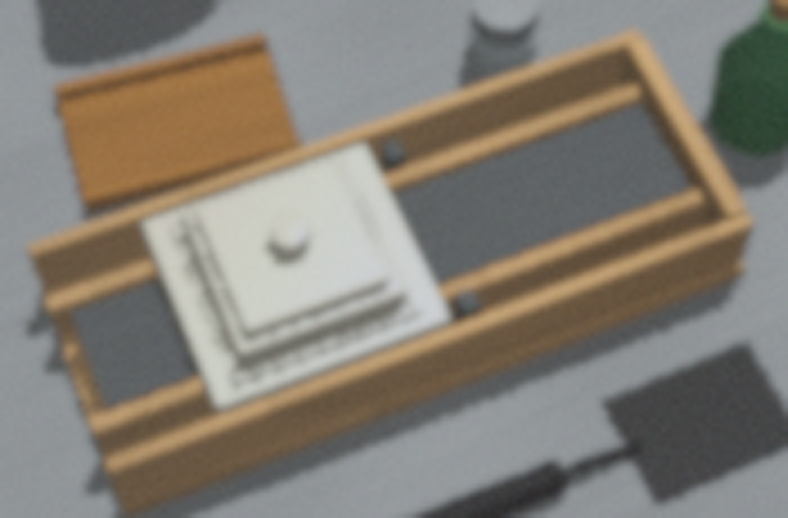

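The enlarged crops show the plate corners, posts and runner corners clearly. I'll fit the runner pose and the dish offset from both views.

```bash
cat > h.py <<'E'
import numpy as np
from bench import ctrl
from scipy.optimize import least_squares
from scipy.spatial.transform import Rotation as Ro
def proj(n,X):
    c=ctrl.get_calibration(n); f=210/np.tan(np.radians(c["vertical_fov"]/2))
    p=X@np.array(c["R"]).T+c["t"]; return np.c_[f*p[:,0]/p[:,2]+c["cx"],f*p[:,1]/p[:,2]+c["cy"]]
def toworld(p,X): # runner->world
    c,s=np.cos(p[2]),np.sin(p[2]); X=np.asarray(X,float)
    return np.c_[p[0]+c*X[:,0]-s*X[:,1], p[1]+s*X[:,0]+c*X[:,1], X[:,2]]
E
python3 - <<'E'
from h import *
obs={"top":(5.6,225,165,[(85,52,75,161,58,0),(53,292,-75,161,58,0),(748,122,75,-205,56,0),(369,113,51,0,53,0),(347,294,-51,0,53,0),
 (388,98,60,65,57,1),(628,123,60,-65,57,1),(612,338,-60,-65,57,1),(368,312,-60,65,57,1)]),
"scene":(4.5,175,165,[(635,35,-75,161,58,0),(750,222,75,161,58,0),(32,246,-75,-205,56,0),(110,465,75,-205,56,0),(393,148,-51,0,53,0),(467,300,51,0,53,0),
 (143,222,-60,-65,57,1),(362,147,-60,65,57,1),(452,322,60,65,57,1),(218,408,60,-65,57,1)])}
def res(p,only=None):
    r=[]
    for n,(k,u0,v0,o) in obs.items():
        if only and n!=only: continue
        o=np.array(o,float); X=o[:,2:5]/1000; X[:,1]+=o[:,5]*p[3]; X[:,0]+=o[:,5]*p[4]
        uv=np.c_[(o[:,0]+.5)/k-.5+u0,(o[:,1]+.5)/k-.5+v0]
        r.append(proj(n,toworld(p,X))-uv)
    return np.vstack(r).ravel()
for only in (None,"top","scene"):
    s=least_squares(lambda p:res(p,only),[.55,-.05,0,-.08,0],x_scale=.1,loss="soft_l1"); print(only,s.x.round(4))
    if not only: print(res(s.x).reshape(-1,2).round(1).tolist()); P=s.x
    
np.save("P.npy",P)
R=Ro.from_rotvec(ctrl.get_state()["tool_rot"]).as_matrix(); print(R.round(3))
print(toworld(P,[[0,-.17,.31],[0,.0,.31]]))
E
```

```text
None [ 0.5242 -0.0198 -0.0932 -0.0776  0.0015]
[[-0.3, -2.3], [-1.2, 2.0], [-1.2, -1.6], [-0.4, 0.3], [-0.1, 0.2], [0.7, -0.1], [-0.3, 0.1], [-0.8, -0.1], [0.0, -0.4], [-0.3, -3.1], [1.5, 1.5], [-2.5, -1.9], [-0.7, 3.1], [-0.3, 0.4], [-0.4, -0.0], [-0.4, -0.0], [0.7, -0.9], [-0.2, -0.2], [-0.4, 0.5]]
top [ 0.5238 -0.0216 -0.0982 -0.0761  0.0017]
scene [ 0.5239 -0.0185 -0.0901 -0.0788  0.0021]
[[-0.972  0.235 -0.   ]
 [ 0.235  0.972 -0.002]
 [-0.    -0.002 -1.   ]]
[[ 0.5084161  -0.18907061  0.31      ]
 [ 0.52423092 -0.01980782  0.31      ]]
```

play_rows([
  [[-0.2,-0.2,0,0,0,0.095,-0.54],[-0.4,-0.4,0,0,0,0.19,-0.54],[-0.6,-0.6,0,0,0,0.285,-0.54],[-0.8,-0.8,0,0,0,0.38,-0.54],[-1,-1,0,0,0,0.475,-0.54],[-1,-1,0,0,0,0.57,-0.54],[-1,-1,0,0,0,0.665,-0.54],[-1,-1,0,0,0,0.76,-0.54]],
])

```text
time: 0.9
position: [0.2263, 0.5107, 0.2919]
tool_rot: [2.068, 2.365, -0.001]
ft_force: [-1.3, 0.2, -0.5]
grip_width: 0.355
grip_force: 0.0
```

play_rows([
  [[-0.25,0.25,0,0,0,0.074,-0.54],[-0.5,0.5,0,0,0,0.148,-0.54],[-0.75,0.75,0,0,0,0.148,-0.54],[-1,1,0,0,0,0.148,-0.54],[-1,1,0,0,0,0.148,-0.54]],
])

```text
time: 1.4
position: [0.3443, 0.4217, 0.2921]
tool_rot: [2.329, 2.104, 0.0]
ft_force: [0.3, 1.0, 0.0]
grip_width: 0.235
grip_force: 0.0
```

play_rows([
  [[-0.25,0.25,0,0,0,0,-0.54],[-0.5,0.5,0,0,0,0,-0.54],[-0.75,0.75,0,0,0,0,-0.54],[-1,1,0,0,0,0,-0.54]],
])

```text
time: 1.8
position: [0.4298, 0.3167, 0.2919]
tool_rot: [-2.32, -2.118, 0.001]
ft_force: [-0.0, 0.6, 0.9]
grip_width: 0.229
grip_force: 0.0
```

play_rows([
  [[-0.25,0.2,0,0,0,0,-0.54],[-0.5,0.4,0,0,0,0,-0.54],[-0.75,0.6,0,0,0,0,-0.54],[-1,0.8,0,0,0,0,-0.54]],
])

```text
time: 2.2
position: [0.5002, 0.2098, 0.292]
tool_rot: [-2.32, -2.117, 0.0]
ft_force: [0.3, 0.9, 0.4]
grip_width: 0.229
grip_force: 0.0
```

play_rows([
  [[-0.25,0,0,0,0,0,-0.54],[-0.5,0,0,0,0,0,-0.54],[-0.75,0,0,0,0,0,-0.54],[-1,0,0,0,0,0,-0.54]],
])

```text
time: 2.6
position: [0.4903, 0.1104, 0.2919]
tool_rot: [-2.321, -2.117, 0.001]
ft_force: [0.2, 0.2, 0.5]
grip_width: 0.229
grip_force: 0.0
```

play_rows([
  [[-0.25,0,0,0,0,0,-0.54],[-0.5,0,0,0,0,0,-0.54],[-0.75,0,0,0,0,0,-0.54],[-1,0,0,0,0,0,-0.54]],
])

```text
time: 3.0
position: [0.4812, 0.0108, 0.292]
tool_rot: [-2.321, -2.117, 0.0]
ft_force: [-0.0, 0.1, 0.3]
grip_width: 0.231
grip_force: 0.0
```

play_rows([
  [[-0.25,0,0,0,0,0,-0.54],[-0.5,0,0,0,0,0,-0.54],[-0.75,0,0,0,0,0,-0.54],[-1,0,0,0,0,0,-0.54]],
])

```text
time: 3.4
position: [0.4721, -0.0887, 0.292]
tool_rot: [-2.32, -2.117, -0.0]
ft_force: [-0.4, -0.1, -0.2]
grip_width: 0.234
grip_force: 0.0
```

play_rows([
  [[-0.3,0.2,0,0,0,0,-0.54],[-0.6,0.45,0.2,0,0,0,-0.54],[-0.94,0.45,0.5,0,0,0,-0.54],[-0.94,0.45,0.9,0,0,0,-0.54],[-0.94,0.45,0.9,0,0,0,-0.54]],
])

```text
time: 3.9
position: [0.5052, -0.1853, 0.1974]
tool_rot: [-2.318, -2.109, 0.011]
ft_force: [-0.9, 1.1, -0.0]
grip_width: 0.231
grip_force: 0.0
```

Run:
```python
from h import *
import cv2
s=ctrl.get_state(); im=ctrl.get_image("wrist"); cv2.imwrite("pics/w1.png",im[:,:,::-1])
c=ctrl.get_calibration("wrist"); P=np.load("P.npy"); T=np.array(c["T_tool_cam"])
R=Ro.from_rotvec(s["tool_rot"]).as_matrix(); p=s["position"]; print(p,T.round(3),s["joint_positions"].round(2))
f=210/np.tan(np.radians(c["vertical_fov"]/2))
X=toworld(P,[[.06,P[3]-.065,.057],[-.06,P[3]-.065,.057],[.06,P[3]+.065,.057],[-.06,P[3]+.065,.057],[.038,-.205,.045],[-.038,-.205,.045]])
q=((X-p)@R - T[:3,3])@T[:3,:3]
print((np.c_[f*q[:,0]/q[:,2]+c["cx"],f*q[:,1]/q[:,2]+c["cy"]]).round(0))
```

```text
[ 0.50519488 -0.18534854  0.19741799] [[-0.    -0.966 -0.26   0.071]
 [ 1.    -0.     0.001  0.001]
 [-0.001 -0.26   0.966 -0.092]
 [ 0.     0.     0.     1.   ]] [-0.45  0.2   0.84  1.87 -0.16  1.15  0.35]
[[383. 178.]
 [193. 178.]
 [400. -59.]
 [178. -58.]
 [342. 262.]
 [234. 262.]]
```

View pics/w1.png

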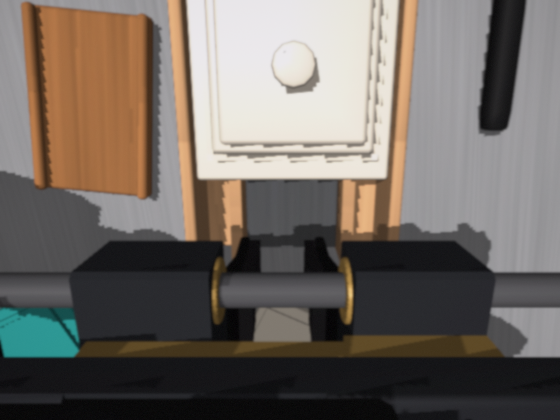

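The plate's rear corners are at (199,179) and (386,178). Predicted y matches, and x is about 2.5 mm further in +x. The channel is centred at column 292 and the fingers at about 282, so I'll shift +6 mm along tool y and descend.

play_rows([
  [[0,0.06,0.2,0,0,0,-0.54],[0,0.06,0.4,0,0,0,-0.54],[0,0.06,0.6,0,0,0,-0.54],[0,0.06,0.75,0,0,0,-0.54],[0,0.06,0.83,0,0,0,-0.54],[0,0.06,0.83,0,0,0,-0.54]],
])

```text
time: 4.55
position: [0.5148, -0.1859, 0.1192]
tool_rot: [-2.32, -2.117, -0.0]
ft_force: [0.0, -0.8, -0.3]
grip_width: 0.231
grip_force: 0.0
```

play_rows([
  [[0,0,0.02,0,0,0,-0.54],[0,0,0.05,0,0,0,-0.54],[0,0,0.08,0,0,0,-0.54],[0,0,0.11,0,0,0,-0.54],[0,0,0.11,0,0,0,-0.54]],
])

```text
time: 5.05
position: [0.5149, -0.1866, 0.1083]
tool_rot: [2.321, 2.116, 0.001]
ft_force: [0.3, 0.3, 2.0]
grip_width: 0.228
grip_force: 0.9
```

play_rows([
  [[0,-0.03,0.03,0,0,0,-0.54],[0,-0.03,0.06,0,0,0,-0.54],[0,-0.03,0.08,0,0,0,-0.54],[0,-0.03,0.09,0,0,0,-0.54],[0,-0.03,0.09,0,0,0,-0.54]],
])

```text
time: 5.55
position: [0.512, -0.1866, 0.1008]
tool_rot: [-2.322, -2.116, -0.002]
ft_force: [-2.6, 0.7, 14.7]
grip_width: 0.229
grip_force: 7.3
```

play_rows([
  [[0.07,0,0,0,0,0,-0.54],[0.14,0,0,0,0,0,-0.54],[0.2,0,0,0,0,0,-0.54],[0.26,0,0,0,0,0,-0.54],[0.32,0,0,0,0,0,-0.54],[0.38,0,0,0,0,0,-0.54],[0.44,0,0,0,0,0,-0.54],[0.5,0,0,0,0,0,-0.54]],
])

```text
time: 6.35
position: [0.5167, -0.1427, 0.101]
tool_rot: [2.319, 2.107, -0.005]
ft_force: [-1.2, -12.3, 10.3]
grip_width: 0.23
grip_force: 7.5
```

play_rows([
  [[0.08,0,0,0,0,0,-0.54],[0.16,0,0,0,0,0,-0.54],[0.24,0,0,0,0,0,-0.54],[0.32,0,0,0,0,0,-0.54],[0.4,0,0,0,0,0,-0.54],[0.48,0,0,0,0,0,-0.54],[0.56,0,0,0,0,0,-0.54],[0.64,0,0,0,0,0,-0.54]],
])

```text
time: 7.15
position: [0.523, -0.0794, 0.101]
tool_rot: [2.319, 2.107, -0.005]
ft_force: [-1.0, -13.0, 10.6]
grip_width: 0.234
grip_force: 8.5
```

Run:
```python
from h import *
import cv2
P=np.load("P.npy"); s=ctrl.get_state(); d=s["position"]-np.r_[P[:2],0]
print((d@[-np.sin(P[2]),np.cos(P[2]),0]).round(4),(d@[np.cos(P[2]),np.sin(P[2]),0]).round(4),s["ft_force"])
a=ctrl.get_image("scene")[145:280,175:350,::-1]; cv2.imwrite("pics/s2.png",cv2.resize(a,None,fx=4.4,fy=4.4,interpolation=cv2.INTER_CUBIC))
```

```text
-0.0595 0.0043 [ -0.97347453 -12.97946943  10.62667899]
```

View pics/s2.png

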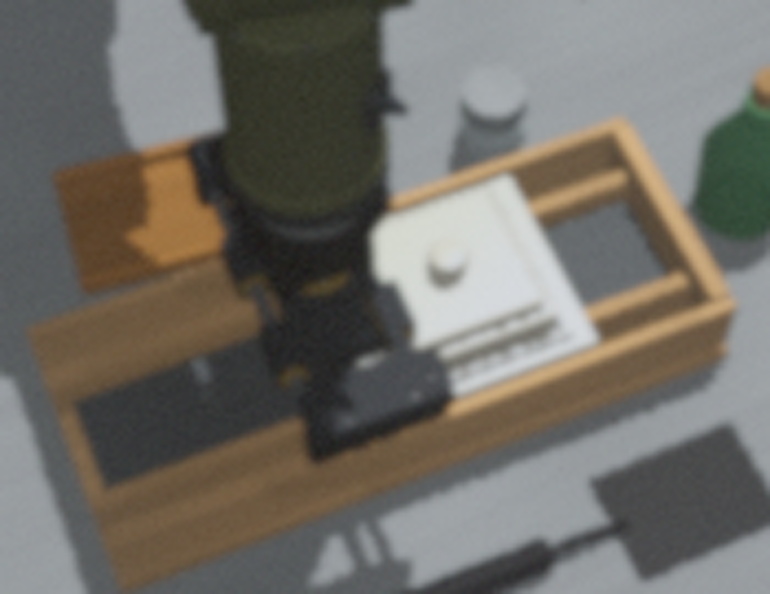

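The dish is sliding straight, with its front edge at (513,177)–(598,345), so its centre is at about y=+15 mm. About 62 mm remain.

play_rows([
  [[0.08,0,0,0,0,0,-0.54],[0.16,0,0,0,0,0,-0.54],[0.24,0,0,0,0,0,-0.54],[0.32,0,0,0,0,0,-0.54],[0.4,0,0,0,0,0,-0.54],[0.48,0,0,0,0,0,-0.54],[0.54,0,0,0,0,0,-0.54],[0.58,0,0,0,0,0,-0.54]],
])

```text
time: 8.0
position: [0.5287, -0.0217, 0.101]
tool_rot: [2.319, 2.107, -0.005]
ft_force: [-1.3, -13.8, 13.0]
grip_width: 0.226
grip_force: 9.1
```

Run:
```python
from h import *
import cv2
P=np.load("P.npy"); s=ctrl.get_state(); d=s["position"]-np.r_[P[:2],0]
print((d@[-np.sin(P[2]),np.cos(P[2]),0]).round(4),(d@[np.cos(P[2]),np.sin(P[2]),0]).round(4),s["ft_force"])
a=ctrl.get_image("scene")[145:280,175:350,::-1]; cv2.imwrite("pics/s3.png",cv2.resize(a,None,fx=4.4,fy=4.4,interpolation=cv2.INTER_CUBIC))
for y in (.07,.077,.084):
    print(y,((proj("scene",toworld(P,[[-.06,y+.065,.057],[.06,y+.065,.057]]))-[175,145]+.5)*4.4-.5).round(0).tolist())
```

```text
-0.0015 0.0046 [ -1.31291789 -13.75409934  13.03364522]
0.07 [[591.0, 143.0], [685.0, 307.0]]
0.077 [[602.0, 139.0], [697.0, 303.0]]
0.084 [[612.0, 135.0], [708.0, 298.0]]
```

View pics/s3.png

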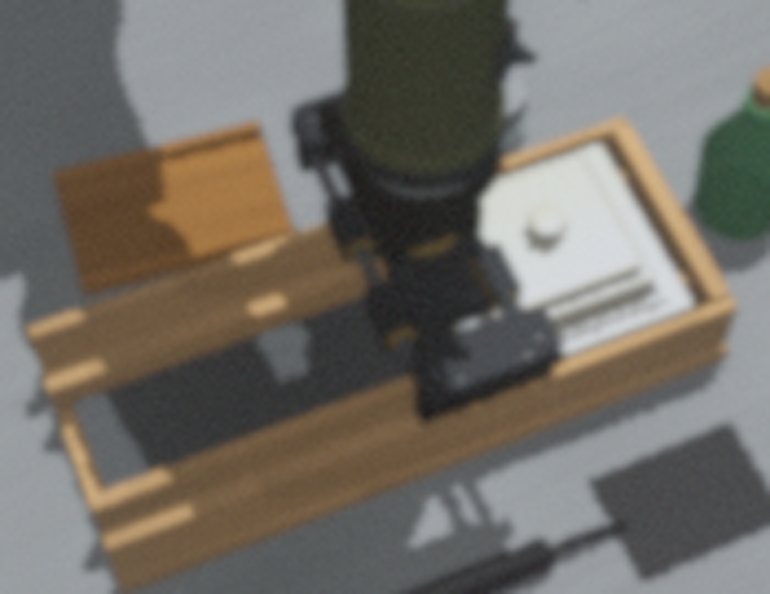

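The plate's front edge is at (602,142)–(697,303), putting the dish at y≈74–76 mm, past the posts. I'll nudge it 3 mm more, back off while still pressed, then rise.

play_rows([
  [[0.02,0,0,0,0,0,-0.54],[0.035,0,0,0,0,0,-0.54],[0.035,0,0,0,0,0,-0.54],[-0.05,0,0,0,0,0,-0.54],[-0.15,0,0,0,0,0,-0.54],[-0.25,0,0,0,0,0,-0.54],[-0.25,0,0,0,0,0,-0.54]],
])

```text
time: 8.75
position: [0.5268, -0.0384, 0.101]
tool_rot: [-2.321, -2.116, -0.008]
ft_force: [0.5, 3.9, 12.2]
grip_width: 0.23
grip_force: 6.4
```

play_rows([
  [[0,0,-0.08,0,0,0,-0.54],[0,0,-0.16,0,0,0,-0.54],[0,0,-0.25,0,0,0,-0.54],[0,0,-0.4,0,0,0,-0.54],[0,0,-0.6,0,0,0,-0.54],[0,0,-0.8,0,0,0,-0.54],[0,0,-1,0,0,0,-0.54],[0,0,-1,0,0,0,-0.54]],
])

```text
time: 9.55
position: [0.5266, -0.0404, 0.2024]
tool_rot: [2.32, 2.114, 0.007]
ft_force: [0.2, -0.4, 0.6]
grip_width: 0.226
grip_force: 0.0
```

play_rows([
  [[-0.3,0,-0.2,0,0,0,-0.54],[-0.6,0,-0.4,0,0,0,-0.54],[-1,0,-0.6,0,0,0,-0.54],[-1,0,-0.6,0,0,0,-0.54]],
])

```text
time: 9.95
position: [0.5153, -0.1466, 0.2619]
tool_rot: [2.327, 2.103, 0.001]
ft_force: [0.4, -0.1, -0.1]
grip_width: 0.227
grip_force: 0.0
```

play_rows([
  [[-0.3,0,0,0,0,0,-0.54],[-0.6,0,0,0,0,0,-0.54],[-1,0,0,0,0,0,-0.54],[-1,0,0,0,0,0,-0.54]],
])

```text
time: 10.35
position: [0.504, -0.2452, 0.259]
tool_rot: [2.33, 2.105, -0.006]
ft_force: [0.3, -1.0, 0.1]
grip_width: 0.227
grip_force: 0.0
```

Run:
```python
from h import *
import cv2
P=np.load("P.npy"); s=ctrl.get_state(); print(s["position"],s["ft_force"])
a=ctrl.get_image("scene")[145:280,175:350,::-1]; cv2.imwrite("pics/s4.png",cv2.resize(a,None,fx=4.4,fy=4.4,interpolation=cv2.INTER_CUBIC))
for z in (.053,.042): print(z,((proj("scene",toworld(P,[[-.051,0,z],[.051,0,z]]))-[175,145]+.5)*4.4-.5).round(0).tolist())
```

```text
[ 0.50404069 -0.24517627  0.25900234] [ 0.28044342 -0.99084008  0.06371657]
0.053 [[383.0, 234.0], [455.0, 381.0]]
0.042 [[383.0, 245.0], [454.0, 391.0]]
```

View pics/s4.png

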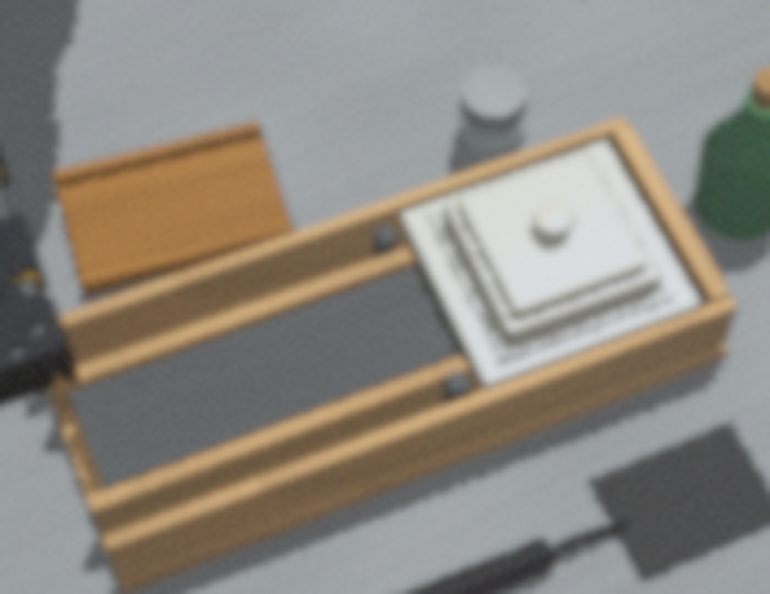

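The posts are up at (383,236) and (456,383), matching the predicted raised height. The dish sits clear behind them with its lid seated, and the arm is free, so I'm handing in.

```bash
python3 -c "
from bench import ctrl
print(ctrl.close_job())"
```

```text
the job is handed in; nothing more can be done
None
```

I pushed the dish into the far bay at about y = 77 mm, lid still seated, posts up behind it and the arm clear; the job is handed in, but it returned no verdict.

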